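# Slide a sign arm's tube into its wall bracket up to the band

## Robot

A 6-joint arm with a two-finger parallel gripper is mounted at the origin on the work surface. World frame = base frame: x ahead of the robot, y to its left, z up, the work surface at z = 0. Lengths are in m, angles in degrees, forces in N, time in s.
With the tool pointing down it reaches from about 0.35 to 0.875 m from the base axis. Payload 4.2 kg.
Tool frame: the origin (TCP) lies midway between the tips of the shut fingers; the grasp point (between the pads) lies 19 mm behind it; z points along the fingers, y is the line along which they close (so a half turn about z gives the same grasp; the last joint's range is limited). The gripper opens to 87 mm and grips with 3 to 60 N. Pads are 19 mm wide; open, the fingers measure 117 mm over their backs; the gripper's body (75 mm by 190 mm) begins 51 mm behind the grasp point.
Start: joints at [14.817, 22.042, 0.453, 0, -68.411, -14.817], TCP at [0.625, 0, 0.223] pointing down, gripper open.
Joint ranges: [-179.83, 179.83], [-69.29, 118.12], [-61.27, 80.66], [-181.25, 117.63], [-171.15, -9.14], [-177.46, 177.46]. Speed limits (degrees/s): [159.86, 159.86, 180, 180, 180, 180].

## Interface

Orientations are given as a 3x3 rotation matrix whose columns are the frame's x, y, z axes.
In Python, from station import r, cams gives the robot as it stands.
- The arm moves only by the tool play_rows, never from a script. Its argument "commands" is text: rows parted by semicolons, each of 6 numbers parted by spaces: the shift along the world's x, y, z normalised to -1 to 1, where 1 is 30 mm, then the turn, a rotation vector about the world's x, y, z normalised to -1 to 1, where 1 is 0.15 rad. A call has 1 to 20 rows; each row shifts and turns the commanded pose from where the row before left it; what a row does not reach is not made up. A row lasts 1/10 s, in which the tool goes at most 50 mm and 8.59 degrees, less where a joint would pass 70% of its speed; a pose out of reach is approached as far as the arm can. A call with a number of a shift or a turn outside -1 to 1 is refused whole. A call with a gripper value outside its range is refused whole. "grip" is the finger opening in mm, from 0 to 87, set as the call begins (left out, the last holds). The fingers move at their own pace and stop on an object; the grip force is fixed at half the most. Time passes only in rows, so rows that do not move let the fingers close. It gives the time, the measured TCP pose, the force, the opening and the grip force at its end, in the units of the state.
- r.sense(): the state, without advancing time (a new reading comes with each control period).
- cams.capture(name): name is "scene" or "side" or "wrist"; returns (picture, depth): 480x640x3 uint8, blue, green, red; 480x640 float32, m along the optical axis (not along the pixel's ray), 0 where there is no reading.
- cams.camera_info(name): a dict with "mtx" (3x3 intrinsics, pixels), "R" (3x3) and "t" (3): a world point X has camera coordinates R X + t. Camera axes: x right, y down, z forward; pixel columns grow to the right and rows downward; lengths in m; the calibration is good to about 2 mm. A picture is of the moment at which its call begins: read the wrist's pose just before it. camera_info takes no time and is no camera call; for the wrist camera it gives the pose at the moment of the call.
- r.finish_job(): hands the job in; it is judged then, once.
The state is a dict: "time_s": time; "joints": joint angles; "joint_velocities": joint speeds; "effort": joint torques, N m; "tcp_pos": TCP position; "ee_rot": TCP orientation; "wrist_force": force on the tool from outside, world axes, zero at the start; "moment": the same for the moment, N m; "gripper_width": opening from 0.0 (shut) to 1.0 (fully open); "gripper_force": force on a finger pad.
Only numpy, scipy, OpenCV 4.12 (cv2) and the standard library are available. Lean on these libraries where they do the work, as an engineer would, in place of code of your own. Each camera call takes 0.05 s, during which the arm holds its last target. There are 200 camera calls.

## Task

The short aluminium tube is shut in the clamshell drilling jig: swing the jig's lid up and over past vertical so that it stays open, and lift the tube out. Lay it in the two V-blocks in front of the wall bracket's sleeve, uncapped end towards the sleeve, and slide it in until the sleeve's edge lies in the middle of the black band - never so far that the band disappears. Leave it there and let go, without shoving the other things on the bench about.

Things in the scene. Friction and masses are not known exactly. Their poses are not given: they have to be found in the camera images.
- jig: Clamshell drilling jig, fixed: base plate 170 x 135 x 14 mm, origin at its underside below the tube. The tube lies along the jig's x, axis 60 mm above the bench, up to 5 mm off centre along x, in V-blocks 20 mm long at x = -48 and +48 mm. Posts (y = +60, -44 mm; up to 76 mm high) stand at those x only: the tube's middle is free for fingers closing along y.
- lid (a joint): Angle of the jig's lid: 0 shut, 1.57 upright, 3.0 fully open and lying back (stop). Grey steel frame 126 x 110 x 8 mm, 0.35 kg, with an open window over the tube's middle. Free hinge with light damping: falls shut before upright, falls open and stays when past upright.
- lid_hinge (a point): Point on the hinge axis, mid-length, fixed to the jig, 81 mm above the bench. The axis runs along the jig's x; the lid's free edge is on the jig's -y side when shut, and swings up and over to +y.
- lid_handle (a point): Middle of the lid handle's grip bar, moving with the lid: round steel bar 12 mm thick, 96 mm long, parallel to the hinge axis and 165 mm from it, in the lid's plane (81 mm above the bench when shut). Between bar and lid edge 44 mm are free for a finger; the bar joins the lid at its two ends.
- tube: The tube: plain aluminium, 28 mm diameter, 150 mm long in all, 0.25 kg give or take 30 percent. Origin on its axis at mid-length; x runs along the axis towards the open, uncapped nose end. The other end (x = -75 to -67 mm) is closed by a flat black end cap, flush with the tube (28 mm). A black band 10 mm wide runs round the tube, from x = 20 to 30 mm.
- tube_mark (a point): On the tube's axis at the middle of the black band, 50 mm behind the nose; axes as the tube's.
- tube_nose (a point): On the tube's axis at the uncapped nose end; axes as the tube's.
- tube_cap (a point): On the tube's axis at the outer flat face of the end cap, 150 mm behind the nose; axes as the tube's.
- bracket: Wall bracket on a white board (90 mm wide, x = -187 to 97 mm), fixed. Origin at the underside, below the sleeve's mouth; x points level into the sleeve. Two wooden V-blocks, 20 mm long, 60 mm wide, 50 mm high, at x = -36 and -140 mm carry a tube in line with the bore, axis 55 mm up; between them only the board (top 12 mm), free for fingers. A wall plate closes the far end (x = 76 mm, top 100 mm).
- mouth (a point): Centre of the sleeve's mouth (its near edge), 55 mm above the bench; axes as the bracket's. Steel sleeve, 44 mm outside, smooth bore 32 mm (2 mm free all round the tube), 76 mm deep, with no stop at the marked depth.
- glue: Bystander: white bottle, 56 mm diameter, 140 mm tall; origin at its foot.
- tape: Bystander: pale ring (tape core) lying flat, 96 mm diameter, 45 mm tall.
- driver: Bystander: screwdriver lying flat, along its x.
- trim: Bystander: L-shaped brass trim, 170 mm by 110 mm, 30 mm tall; origin under the middle of its long leg.
- offcut: Bystander: plain tube offcut standing upright, 28 mm diameter, 70 mm tall; origin at its foot.
- cup: Bystander: red cup, 80 mm diameter, 100 mm tall; origin at its foot.
- spanner: Bystander: spanner lying flat, along its x.
Mind the look-alikes: they are no part of the job. Leave any orange or turquoise look-alike of the tube alone.

How it is judged:
By the outcome, as a careful person would: the job done as asked, in the order asked, and still so for the second after the job is handed in, with the robot touching nothing.
It also fails if it takes over 67 s, if anything falls off the work surface, if the arm or the gripper's body presses on something with over 40 N, if the wrist force passes 120 N, or if a joint passes its speed limit or range.

## Working session

There is one attempt and no reset: what is moved stays moved. The work goes in short steps, Python scripts to look and compute and a tool call to move; the robot and the scene stay as the last step left them, time stands still between calls to the robot, and variables do not carry over. Pictures are saved under pics/ and viewed, at most 11 in all, crops included, and the job is handed in when it is done.

Besides the shell and the picture viewer there is one more tool, called as name(argument=value, ...), one argument or row to a line, values as JSON. play_rows: Moves the arm, as the interface text tells. Scaled input: -1 to 1 covers 30 mm each way for a shift and 0.15 rad each way for a turn. Its arguments: {"type":"object","properties":{"commands":{"type":"string"},"grip":{"type":"number"}},"required":["commands"]}

```bash
mkdir -p pics; cat > h.py <<'E'
import numpy as np,cv2
from station import r,cams
def cap(n,save=None):
    i=cams.camera_info(n); p,d=cams.capture(n)
    if save: cv2.imwrite('pics/'+save,p)
    return p,d,i
def pt(u,v,z,i):   # depth -> world
    c=np.linalg.inv(i['mtx'])@[u,v,1]*z
    return i['R'].T@(c-i['t'])
def ray(u,v,h,i):  # onto plane z=h
    o=-i['R'].T@np.array(i['t']); d=i['R'].T@np.linalg.inv(i['mtx'])@[u,v,1]
    return o+d*(h-o[2])/d[2]
def cloud(d,i):
    v,u=np.indices(d.shape); c=np.stack([u*d,v*d,d],-1)@np.linalg.inv(i['mtx']).T
    w=(c-i['t'])@i['R']; w[d==0]=np.nan; return w
E
python3 - <<'E'
from h import *
for n in('scene','side'):
    p,d,i=cap(n,n+'0.png'); np.savez('pics/'+n+'0.npz',p=p,d=d,**{k:np.array(i[k]) for k in('mtx','R','t')})
    print(n,-np.array(i['R']).T@i['t'],np.array(i['R'])[2])
print(r.sense())
E
```

```text
scene [1.06752364 0.07211079 1.05963425] [-0.49045761 -0.06476369 -0.86905523]
side [ 0.29894752 -0.61696624  0.85206002] [ 0.22536726  0.61526195 -0.75542195]
{'time_s': 0.1, 'joints': array([ 1.48174478e+01,  2.20846875e+01,  3.87380730e-01, -2.60522194e-02,
       -6.84114163e+01, -1.48162956e+01]), 'joint_velocities': array([-0.1054106 ,  0.04423177,  0.1588888 ,  0.08218739,  0.07222383,
        0.00017116]), 'effort': array([ 1.65357815e-04, -3.91689312e+01,  1.87934643e+01,  4.23187181e+00,
        1.34990664e-02, -6.93199490e-05]), 'tcp_pos': array([6.24454815e-01, 2.87211333e-05, 2.21583110e-01]), 'ee_rot': array([[-1.47518236e-04, -9.99998102e-01, -1.94256497e-03],
       [-9.99999986e-01,  1.47667193e-04, -7.65371744e-05],
       [ 7.68238822e-05,  1.94255365e-03, -9.99998110e-01]]), 'wrist_force': array([-0.47156702,  0.20578006,  0.75402403]), 'moment': array([-0.01559929,  0.08794538,  0.02707403]), 'gripper_force': 0.0, 'gripper_width': 0.9997952537274575}
```

View pics/scene0.png

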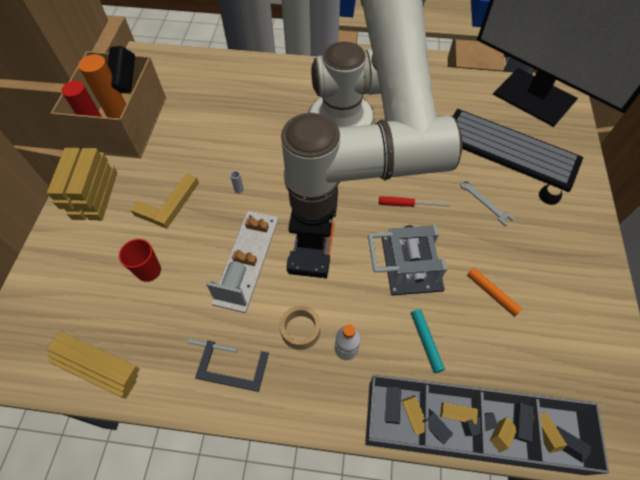

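View pics/side0.png

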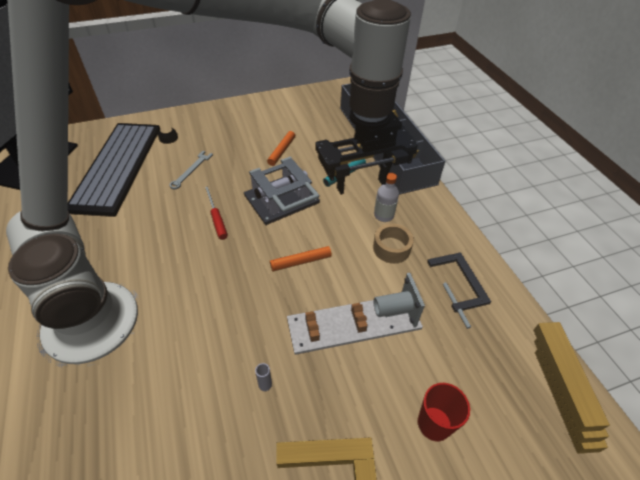

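```bash
python3 - <<'E'
from h import *
S={n:np.load(f'pics/{n}0.npz') for n in('scene','side')}
W={n:cloud(S[n]['d'],S[n]) for n in S}
a=cv2.resize(S['scene']['p'][215:305,355:455],(400,360),interpolation=cv2.INTER_CUBIC)
b=cv2.resize(S['side']['p'][150:230,235:335],(400,320),interpolation=cv2.INTER_CUBIC)
c=cv2.resize(S['scene']['p'][205:315,200:290],(360,440)[:2],interpolation=cv2.INTER_CUBIC)[:360]
b=cv2.copyMakeBorder(b,0,40,0,0,0)
c2=cv2.resize(S['side']['p'][270:360,280:430],(400,240),interpolation=cv2.INTER_CUBIC)
c1=cv2.resize(S['scene']['p'][205:315,200:290],(196,240),interpolation=cv2.INTER_CUBIC)
low=np.hstack([c1,c2,np.zeros((240,204,3),np.uint8)])
cv2.imwrite('pics/crop0.png',np.vstack([np.hstack([a,b]),low]))
def q(n,u,v): 
    x=W[n][v-1:v+2,u-1:u+2].reshape(-1,3); return np.nanmedian(x,0).round(3)
for n,l in (('scene',[(375,250),(425,231),(428,263),(413,246),(232,278),(245,257),(257,225),(348,340),(300,328),(400,201),(237,182),(395,291),(441,291)]),('side',[(300,258),(265,370),(390,305),(215,220),(250,190)])):
    for u in l: print(n,u,q(n,*u))
E
```

```text
scene (375, 250) [0.476 0.142 0.001]
scene (425, 231) [0.454 0.257 0.086]
scene (428, 263) [0.543 0.265 0.085]
scene (413, 246) [0.494 0.23  0.075]
scene (232, 278) [ 0.637 -0.197  0.076]
scene (245, 257) [ 0.562 -0.185  0.045]
scene (257, 225) [ 0.462 -0.175  0.037]
scene (348, 340) [0.764 0.092 0.109]
scene (300, 328) [ 0.715 -0.024  0.001]
scene (400, 201) [0.327 0.199 0.022]
scene (237, 182) [ 0.337 -0.255  0.051]
scene (395, 291) [0.595 0.198 0.015]
scene (441, 291) [0.575 0.314 0.003]
side (300, 258) [0.487 0.001 0.024]
side (265, 370) [ 0.334 -0.253  0.043]
side (390, 305) [ 0.616 -0.212  0.072]
side (215, 220) [0.315 0.193 0.023]
side (250, 190) [0.43  0.284 0.011]
```

View pics/crop0.png

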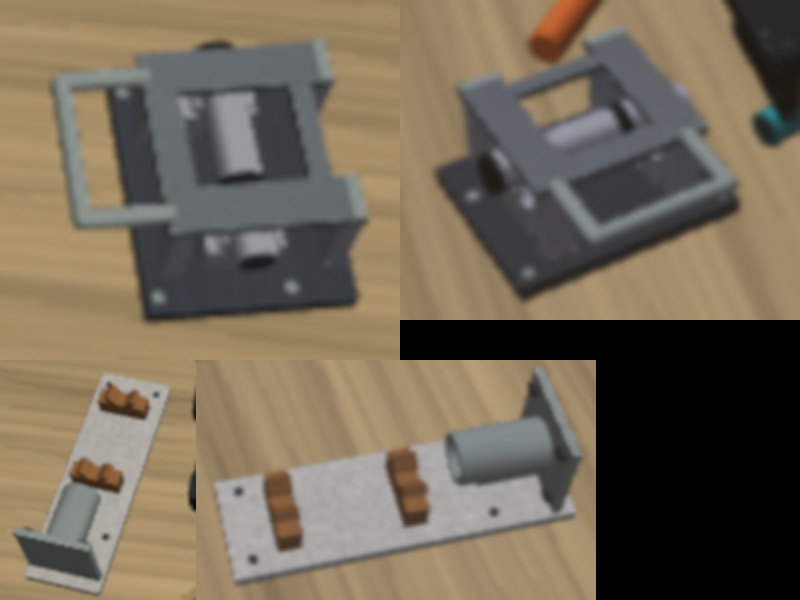

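The tube in the jig is seen through the lid window at crop (235,135), which is scene px (413,248). It is plain metal with its black cap at the robot end (scene ~408,226) and its black band towards +x, so the nose points to world +x.

The look-alikes are orange at scene (494,290) and side (300,258), and turquoise at scene (428,340). The small upright grey offcut is at scene (237,182). None of these is the tube. The sleeve also opens to be entered along world +x.

```bash
python3 - <<'E'
from h import *
S={n:np.load(f'pics/{n}0.npz') for n in('scene','side')}
W={n:cloud(S[n]['d'],S[n]) for n in S}
def rect(P):
    return [np.round(x,3) for x in cv2.minAreaRect((P[:,:2]*1000).astype(np.float32))]
for n in S:
    w=W[n]; p=S[n]['p'].astype(int); sat=p.max(2)-p.min(2)
    def sel(lo,hi,zl,zh,extra=True):
        with np.errstate(invalid='ignore'):
            m=(w[...,0]>lo[0])&(w[...,0]<hi[0])&(w[...,1]>lo[1])&(w[...,1]<hi[1])&(w[...,2]>zl)&(w[...,2]<zh)&extra
        m=cv2.morphologyEx(m.astype(np.uint8),cv2.MORPH_OPEN,np.ones((2,2)))>0
        return w[m]
    P=sel((.38,.1),(.65,.36),.074,.1); print(n,'lid+handle',len(P),rect(P),P[:,2].mean())
    H=P[P[:,1]<P[:,1].min()+.012]; print(' bar',H[:,0].min(),H[:,0].max(),H[:,1].mean(),H[:,2].mean())
    P=sel((.38,.1),(.65,.36),.006,.022,(sat<40)); print(' base',len(P),rect(P))
    P=sel((.35,-.33),(.75,-.08),.005,.02,(sat<35)); print(' board',len(P),rect(P),P[:,2].mean())
    P=sel((.35,-.33),(.75,-.08),.062,.085,sat<40); print(' sleeve top',len(P),rect(P),P[:,2].max())
    for lo,hi in ((.43,.5),(.53,.585)):
        P=sel((lo,-.25),(hi,-.12),.03,.056,sat>30); print(' vb',len(P),rect(P),P[:,2].max())
E
```

```text
scene lid+handle 1930 [array([479.202, 222.048]), array([136.891, 219.044]), np.float64(19.526)] nanTraceback (most recent call last):
  File "<stdin>", line 14, in <module>
    return umr_minimum(a, axis, None, out, keepdims, initial, where)
ValueError: zero-size array to reduction operation minimum which has no identity
```

```bash
cat > m.py <<'E'
from h import *
S={n:np.load(f'pics/{n}0.npz') for n in('scene','side')}
W={n:cloud(S[n]['d'],S[n]) for n in S}
def rect(P):
    c=cv2.boxPoints(cv2.minAreaRect((P[:,:2]*1000).astype(np.float32)))
    return cv2.minAreaRect((P[:,:2]*1000).astype(np.float32)),c.round(0).tolist()
for n in S:
    w=W[n]; p=S[n]['p'].astype(int); sat=p.max(2)-p.min(2)
    def sel(lo,hi,zl,zh,extra=True):
        with np.errstate(invalid='ignore'):
            m=(w[...,0]>lo[0])&(w[...,0]<hi[0])&(w[...,1]>lo[1])&(w[...,1]<hi[1])&(w[...,2]>zl)&(w[...,2]<zh)&extra
        k,l,s,_=cv2.connectedComponentsWithStats(m.astype(np.uint8))
        return w[l==1+s[1:,4].argmax()] if k>1 else None
    for nm,a in dict(lid=((.38,.1),(.65,.36),.072,.1),base=((.38,.1),(.65,.36),.006,.022,sat<40),
      board=((.35,-.33),(.75,-.08),.005,.02,sat<35),sleeve=((.35,-.33),(.75,-.08),.06,.085,sat<40),
      vb1=((.43,-.25),(.5,-.12),.028,.056,sat>30),vb2=((.53,-.25),(.585,-.12),.028,.056,sat>30)).items():
        P=sel(*a)
        if P is not None: print(n,nm,len(P),P.mean(0).round(3),*rect(P))
E
python3 m.py
```

```text
scene lid 2075 [0.513 0.218 0.085] ((510.8440856933594, 209.54486083984375), (150.5749969482422, 176.7574920654297), 11.69465446472168) [[419.0, 281.0], [455.0, 108.0], [602.0, 138.0], [567.0, 311.0]]
scene base 791 [0.57  0.246 0.015] ((561.472900390625, 247.92333984375), (61.671871185302734, 137.65625), 8.300342559814453) [[521.0, 312.0], [541.0, 175.0], [602.0, 184.0], [582.0, 320.0]]
scene board 1985 [ 0.542 -0.183  0.013] ((547.0592041015625, -191.76661682128906), (90.88591766357422, 286.80718994140625), 83.724853515625) [[400.0, -221.0], [685.0, -253.0], [695.0, -162.0], [409.0, -131.0]]
scene sleeve 429 [ 0.625 -0.198  0.074] ((624.0750732421875, -200.91993713378906), (42.97760772705078, 66.41590118408203), 83.99130249023438) [[589.0, -219.0], [655.0, -226.0], [659.0, -183.0], [593.0, -176.0]]
scene vb1 193 [ 0.456 -0.18   0.041] ((453.64581298828125, -180.93125915527344), (58.8727912902832, 23.248374938964844), 85.00822448730469) [[440.0, -209.0], [463.0, -211.0], [468.0, -153.0], [445.0, -151.0]]
scene vb2 209 [ 0.558 -0.191  0.041] ((556.3428955078125, -192.86859130859375),
[... 661 characters left out ...]
5837402344) [[401.0, -224.0], [684.0, -256.0], [695.0, -163.0], [412.0, -131.0]]
side sleeve 740 [ 0.635 -0.209  0.071] ((631.4254150390625, -208.3854217529297), (82.00941467285156, 82.22013092041016), 89.00894927978516) [[590.0, -249.0], [672.0, -250.0], [673.0, -168.0], [591.0, -167.0]]
side vb1 252 [ 0.453 -0.187  0.04 ] ((453.5498352050781, -182.74510192871094), (60.8443489074707, 20.03759765625), 83.47554016113281) [[440.0, -212.0], [460.0, -214.0], [467.0, -154.0], [447.0, -151.0]]
side vb2 253 [ 0.556 -0.198  0.04 ] ((556.4315185546875, -194.40892028808594), (61.79122543334961, 20.011924743652344), 84.32930755615234) [[543.0, -224.0], [563.0, -226.0], [569.0, -165.0], [550.0, -163.0]]
```

The jig's yaw is about 11°, with the bar near (0.526, 0.127). The bracket's yaw is about -6.4°. I'll move above the handle and take a wrist look.

play_rows(
  commands="-0.33 0.42 -0.07 0 0 -0.92;-0.33 0.42 -0.07 0 0 -0.92;-0.33 0.42 -0.07 0 0 -0.92;-0.33 0.42 -0.07 0 0 -0.92;-0.33 0.42 -0.07 0 0 -0.92;-0.33 0.42 -0.07 0 0 -0.92;-0.33 0.42 -0.07 0 0 -0.92;-0.33 0.42 -0.07 0 0 -0.92;-0.33 0.42 -0.07 0 0 -0.92;-0.33 0.42 -0.07 0 0 -0.92;0 0 0 0 0 0;0 0 0 0 0 0",
  grip=40,
)

```text
time_s: 1.3
tcp_pos: [0.5259, 0.126, 0.2014]
ee_rot: [[-0.981, -0.193, -0.0], [-0.193, 0.981, -0.0], [0.0, -0.0, -1.0]]
wrist_force: [-0.0, 0.3, 0.5]
gripper_width: 0.459
gripper_force: 0.0
```

```bash
cat > w.py <<'E'
import sys
from h import *
nm=sys.argv[1]
s=r.sense(); print(s['time_s'],s['tcp_pos'].round(4),np.degrees(np.arctan2(s['ee_rot'][1,1],s['ee_rot'][0,1])).round(2),s['joints'].round(0),s['wrist_force'].round(1),s['gripper_width'])
p,d,i=cap('wrist',nm+'.png'); np.savez('pics/'+nm+'.npz',p=p,d=d,**{k:np.array(i[k]) for k in('mtx','R','t')})
E
python3 w.py w1
```

```text
1.3 [0.5259 0.126  0.2014] 101.1 [  31.   15.  -13.    0.  -62. -110.] [-0.   0.3  0.5] 0.4592331538626818
```

View pics/w1.png

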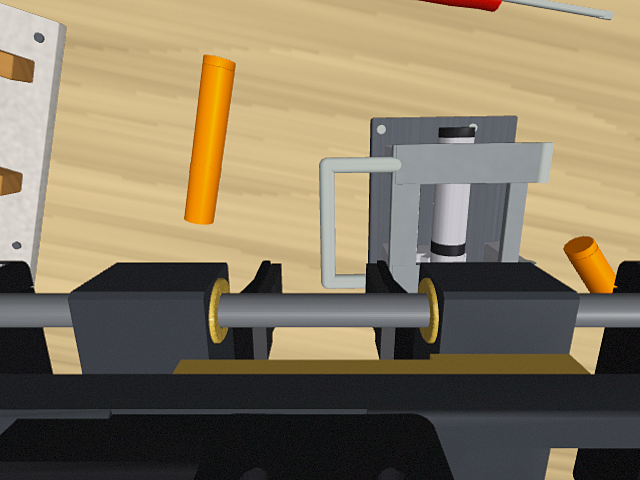

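```bash
python3 - <<'E'
from h import *
i=np.load('pics/w1.npz')
for u,v,h in((326,185,.081),(327,260,.081),(327,163,.081),(327,281,.081),(372,118,.014),(517,117,.014),(457,130,.06),(447,255,.06),(446,249,.074),(400,205,.085),(395,145,.085),(551,145,.085)): print(u,v,ray(u,v,h,i).round(4),pt(u,v,i['d'][v,u],i).round(4))
E
```

```text
326 185 [0.4975 0.1223 0.081 ] [0.4968 0.1221 0.0858]
327 260 [0.5579 0.1351 0.081 ] [0.5564 0.1348 0.0853]
327 163 [0.4808 0.1198 0.081 ] [0.4582 0.1128 0.3628]
327 281 [0.5761 0.1387 0.081 ] [0.5742 0.1383 0.0855]
372 118 [0.4382 0.154  0.014 ] [0.4381 0.1542 0.012 ]
517 117 [0.4117 0.2842 0.014 ] [0.4117 0.2842 0.0141]
457 130 [0.4367 0.2176 0.06  ] [0.4376 0.2132 0.0728]
447 255 [0.5404 0.2392 0.06  ] [0.537  0.234  0.0725]
446 249 [0.5317 0.2311 0.074 ] [0.5321 0.2318 0.0723]
400 205 [0.5011 0.1816 0.085 ] [0.5014 0.1819 0.0835]
395 145 [0.4577 0.1667 0.085 ] [0.4577 0.167  0.0835]
551 145 [0.4353 0.2806 0.085 ] [0.4353 0.2809 0.0845]
```

play_rows(
  commands="0.03 0.05 -0.94 0 0 0.04;0.04 0.05 -0.94 0 0 0;0 0 -0.94 0 0 0;0 0 -0.94 0 0 0;0 0 -0.94 0 0 0;0 0 0 0 0 0",
  grip=40,
)

```text
time_s: 1.95
tcp_pos: [0.5258, 0.1271, 0.0569]
ee_rot: [[-0.981, -0.195, -0.008], [-0.195, 0.981, -0.004], [0.008, -0.002, -1.0]]
wrist_force: [-0.3, -0.2, 0.0]
gripper_width: 0.458
gripper_force: 0.0
```

play_rows(
  commands="0 0 0 0 0 0;0 0 0 0 0 0;0 0 0 0 0 0;0 0 0 0 0 0;0 0 0 0 0 0;0 0 0 0 0 0",
  grip=5,
)

```text
time_s: 2.55
tcp_pos: [0.5286, 0.1295, 0.0616]
ee_rot: [[-0.981, -0.196, 0.002], [-0.196, 0.981, 0.001], [-0.002, 0.0, -1.0]]
wrist_force: [-1.5, 1.2, 4.9]
gripper_width: 0.124
gripper_force: 29.9
```

play_rows(
  commands="-0.006 0.03 0.41 0 0 0;-0.006 0.03 0.41 0 0 0;-0.036 0.18 0.804 0 0 0;-0.06 0.296 0.767 0 0 0;-0.082 0.405 0.714 0 0 0;-0.102 0.505 0.644 0 0 0;0 0 0 0 0 0",
)

```text
time_s: 3.25
tcp_pos: [0.5196, 0.1718, 0.1768]
ee_rot: [[-0.98, -0.198, 0.003], [-0.198, 0.98, -0.002], [-0.002, -0.002, -1.0]]
wrist_force: [3.2, -8.9, 4.8]
gripper_width: 0.126
gripper_force: 30.0
```

play_rows(
  commands="-0.12 0.594 0.56 0 0 0;-0.135 0.669 0.463 0 0 0;-0.147 0.729 0.356 0 0 0;-0.156 0.773 0.24 0 0 0;-0.161 0.8 0.12 0 0 0;-0.163 0.808 -0.003 0 0 0;-0.161 0.799 -0.127 0 0 0;-0.156 0.771 -0.247 0 0 0;0 0 0 0 0 0",
)

```text
time_s: 4.15
tcp_pos: [0.4818, 0.353, 0.2138]
ee_rot: [[-0.98, -0.198, -0.001], [-0.198, 0.98, 0.001], [0.001, 0.001, -1.0]]
wrist_force: [-3.1, 0.3, 4.5]
gripper_width: 0.125
gripper_force: 30.1
```

play_rows(
  commands="-0.147 0.726 -0.362 0 0 0;-0.134 0.665 -0.469 0 0 0;-0.119 0.589 -0.564 0 0 0;-0.101 0.5 -0.648 0 0 0;-0.081 0.399 -0.717 0 0 0;-0.058 0.289 -0.77 0 0 0;-0.02 0.1 -0.3 0 0 0;0 0 0 0 0 0",
)

```text
time_s: 4.95
tcp_pos: [0.462, 0.4479, 0.0956]
ee_rot: [[-0.981, -0.196, -0.004], [-0.196, 0.981, -0.005], [0.005, -0.004, -1.0]]
wrist_force: [-4.2, -1.8, 0.0]
gripper_width: 0.121
gripper_force: 29.9
```

play_rows(
  commands="0 0 0 0 0 0;0 0 0 0 0 0;0 0 0 0 0 0;0 0 0 0 0 0",
  grip=40,
)

```text
time_s: 5.35
tcp_pos: [0.4645, 0.4493, 0.1005]
ee_rot: [[-0.981, -0.195, 0.002], [-0.195, 0.981, 0.003], [-0.003, 0.002, -1.0]]
wrist_force: [0.2, 0.4, -0.2]
gripper_width: 0.391
gripper_force: 0.0
```

play_rows(
  commands="0 0 1 0 0 0;0 0 1 0 0 0;0 0 1 0 0 0;0 0 1 0 0 0;0.4 -0.92 0 0 0 0;0.4 -0.92 0 0 0 0;0.4 -0.92 0 0 0 0;0.4 -0.92 0 0 0 0;0.4 -0.92 0 0 0 0;0.4 -0.92 0 0 0 0;0.4 -0.92 0 0 0 0;0.4 -0.92 0 0 0 0;0 0 0 0 0 0;0 0 0 0 0 0",
  grip=50,
)

```text
time_s: 6.75
tcp_pos: [0.56, 0.2274, 0.2196]
ee_rot: [[-0.981, -0.194, 0.001], [-0.194, 0.981, 0.001], [-0.001, 0.001, -1.0]]
wrist_force: [-0.1, -0.0, -0.0]
gripper_width: 0.577
gripper_force: 0.0
```

```bash
python3 w.py w2
```

```text
6.75 [0.56   0.2274 0.2196] 101.18 [  37.   20.   -3.   -0.  -67. -116.] [-0.1 -0.  -0. ] 0.5769295764042502
```

View pics/w2.png

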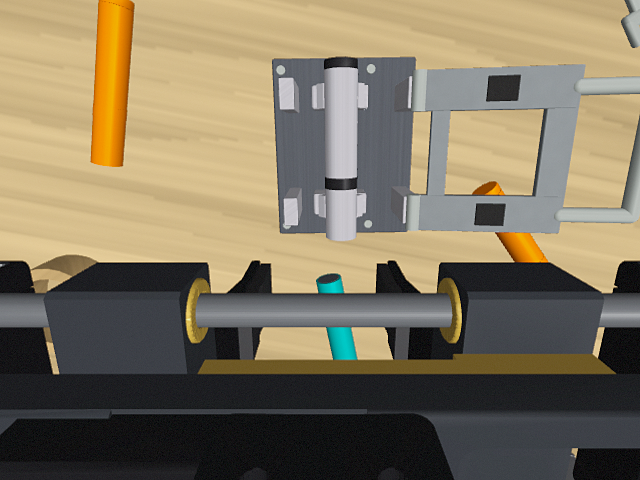

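The lid lies open on the right. The tube runs along column ~341: cap edge at row 57, band at rows 178–190, nose at row ~238.

```bash
python3 - <<'E'
from h import *
i=np.load('pics/w2.npz'); d=i['d']; g=i['p'].max(2).astype(int)
print('col341 dark rows',[v for v in range(50,245) if g[v,341]<90])
for v in (90,110,130,150,165):
    row=g[v]; us=[u for u in range(320,365) if row[u]>130]; c=(us[0]+us[-1])/2; print(v,us[0],us[-1],ray(c,v,.06,i).round(4), pt(c,v,d[v,int(c)],i).round(4))
for v in (57,67,178,190,184,239): print(v,ray(341.5,v,.074,i).round(4),pt(341,v,d[v,341],i).round(4))
E
```

```text
col341 dark rows [57, 58, 59, 60, 61, 62, 63, 64, 65, 66, 179, 180, 181, 182, 183, 184, 185, 186, 187, 188, 189]
90 320 364 [0.4572 0.2227 0.06  ] [0.4586 0.2223 0.0729]
110 327 357 [0.4727 0.226  0.06  ] [0.4735 0.2255 0.0728]
130 327 356 [0.4886 0.2289 0.06  ] [0.4888 0.2284 0.0715]
150 327 356 [0.505  0.2324 0.06  ] [0.5045 0.2317 0.0723]
165 327 356 [0.5175 0.235  0.06  ] [0.5165 0.2342 0.0729]
57 [0.4353 0.217  0.074 ] [0.4352 0.2166 0.073 ]
67 [0.4423 0.2184 0.074 ] [0.4421 0.2181 0.0722]
178 [0.527  0.2363 0.074 ] [0.5271 0.2359 0.0738]
190 [0.5369 0.2384 0.074 ] [0.5372 0.2381 0.0728]
184 [0.5319 0.2374 0.074 ] [0.5322 0.237  0.073 ]
239 [0.5794 0.2474 0.074 ] [0.5795 0.247  0.074 ]
```

play_rows(
  commands="-0.8 0.02 0 0 0 0.03;-0.8 0.02 0 0 0 0;-0.8 0.01 0 0 0 0;0 0 -0.98 0 0 0;0 0 -0.98 0 0 0;0 0 -0.98 0 0 0;0 0 -0.98 0 0 0;0 0 -0.98 0 0 0;0 0 -0.5 0 0 0;0 0 -0.5 0 0 0;0 0 0 0 0 0;0 0 0 0 0 0",
  grip=54,
)

```text
time_s: 8.0
tcp_pos: [0.4876, 0.2304, 0.0423]
ee_rot: [[-0.979, -0.201, 0.0], [-0.201, 0.979, 0.0], [-0.0, 0.0, -1.0]]
wrist_force: [0.7, 1.0, 0.3]
gripper_width: 0.62
gripper_force: 0.0
```

play_rows(
  commands="0 0 0 0 0 0;0 0 0 0 0 0;0 0 0 0 0 0;0 0 0 0 0 0;0 0 0 0 0 0;0 0 0 0 0 0",
  grip=15,
)

```text
time_s: 8.6
tcp_pos: [0.4879, 0.2284, 0.0425]
ee_rot: [[-0.98, -0.2, 0.0], [-0.2, 0.98, -0.002], [0.0, -0.002, -1.0]]
wrist_force: [2.1, -3.8, 4.0]
gripper_width: 0.314
gripper_force: 30.0
```

play_rows(
  commands="0 0 0.4 0 0 0;0 0 0.8 0 0 0;0 0 1 0 0 0;0 0 1 0 0 0;0 0 1 0 0 0;0 0 0 0 0 0",
)

```text
time_s: 9.2
tcp_pos: [0.4896, 0.2314, 0.1728]
ee_rot: [[-0.98, -0.201, 0.008], [-0.201, 0.98, 0.006], [-0.009, 0.005, -1.0]]
wrist_force: [0.9, 0.8, -2.0]
gripper_width: 0.313
gripper_force: 30.0
```

play_rows(
  commands="-0.01 -0.92 0 0 0 -0.14;-0.01 -0.92 0 0 0 -0.14;-0.01 -0.92 0 0 0 -0.14;-0.01 -0.92 0 0 0 -0.14;-0.01 -0.92 0 0 0 -0.14;-0.01 -0.92 0 0 0 -0.14;-0.01 -0.92 0 0 0 -0.14;-0.01 -0.92 0 0 0 -0.14;-0.01 -0.92 0 0 0 -0.14;-0.01 -0.92 0 0 0 -0.14;0 -0.92 0 0 0 -0.14;0 -0.92 0 0 0 -0.14;0 -0.92 0 0 0 -0.14;0 -0.92 0 0 0 -0.14;0 -0.92 0 0 0 -0.11;0 0 0 0 0 0;0 0 0 0 0 0;0 0 0 0 0 0",
)

```text
time_s: 11.0
tcp_pos: [0.4841, -0.1838, 0.1673]
ee_rot: [[-0.994, 0.109, -0.001], [0.109, 0.994, 0.001], [0.001, 0.001, -1.0]]
wrist_force: [0.7, -0.7, -2.8]
gripper_width: 0.315
gripper_force: 30.0
```

```bash
python3 w.py w3; python3 -c "
from h import *
a=np.load('pics/w3.npz')['p']; p,d,i=cap('side','side3.png')
b=cv2.resize(p[200:380,240:480],(640,480)); cv2.imwrite('pics/v3.png',np.vstack([cv2.resize(a,(400,300)),cv2.resize(b,(400,300))]))"
```

```text
11.0 [ 0.4841 -0.1838  0.1673] 83.76 [ -3.  15. -19.  -0. -56. -93.] [ 0.7 -0.7 -2.8] 0.3154230477707194
```

View pics/v3.png

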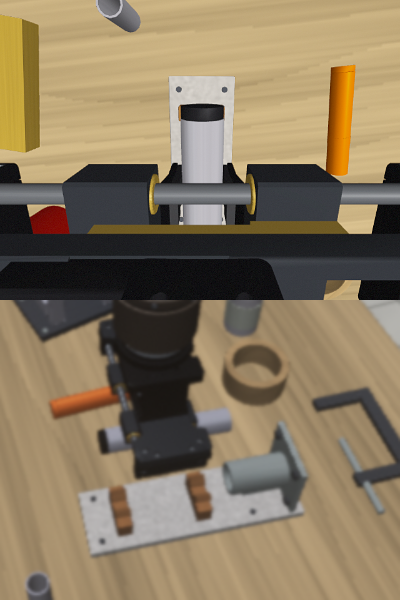

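The tube is held level above the board, parallel to the bracket, with the cap towards the robot and nothing in the way. I'll lower it.

play_rows(
  commands="0.03 -0.05 -0.9 0 0 0;0 0 -0.9 0 0 0;0 0 -0.9 0 0 0;0 0 -0.9 0 0 0;0 0 -0.4 0 0 0;0 0 -0.1 0 0 0;0 0 0 0 0 0;0 0 0 0 0 0",
)

```text
time_s: 11.9
tcp_pos: [0.4867, -0.1861, 0.0463]
ee_rot: [[-0.994, 0.108, 0.003], [0.108, 0.994, -0.0], [-0.003, -0.0, -1.0]]
wrist_force: [-0.1, 0.6, -1.6]
gripper_width: 0.312
gripper_force: 30.0
```

play_rows(
  commands="0 0 -0.1 0 0 0;0 0 -0.07 0 0 0;0 0 0 0 0 0;0 0 0 0 0 0",
)

```text
time_s: 12.3
tcp_pos: [0.4855, -0.1861, 0.04]
ee_rot: [[-0.994, 0.109, 0.0], [0.109, 0.994, -0.0], [-0.0, 0.0, -1.0]]
wrist_force: [0.6, 0.4, -2.3]
gripper_width: 0.314
gripper_force: 30.0
```

play_rows(
  commands="0 0 -0.06 0 0 0;0 0 -0.04 0 0 0;0 0 0 0 0 0;0 0 0 0 0 0",
)

```text
time_s: 12.7
tcp_pos: [0.4859, -0.186, 0.0381]
ee_rot: [[-0.994, 0.108, 0.001], [0.108, 0.994, -0.0], [-0.001, -0.0, -1.0]]
wrist_force: [-1.4, 2.2, 5.9]
gripper_width: 0.318
gripper_force: 30.0
```

play_rows(
  commands="0 0 0 0 0 0;0 0 0 0 0 0;0 0 0 0 0 0;0 0 0 0 0 0",
  grip=44,
)

```text
time_s: 13.1
tcp_pos: [0.4856, -0.1861, 0.0368]
ee_rot: [[-0.994, 0.109, 0.0], [0.109, 0.994, -0.0], [-0.0, -0.0, -1.0]]
wrist_force: [0.3, 0.4, -0.2]
gripper_width: 0.497
gripper_force: 0.0
```

play_rows(
  commands="0 0 1 0 0 0;0 0 1 0 0 0;0 0 1 0 0 0;0 0 1 0 0 0;0 0 1 0 0 0;0 0 0.8 0 0 0;1 -0.11 0 0 0 0;1 -0.11 0 0 0 0;1 -0.11 0 0 0 0;1 -0.11 0 0 0 0;0 0 0 0 0 0;0 0 0 0 0 0",
)

```text
time_s: 14.3
tcp_pos: [0.6053, -0.1992, 0.2097]
ee_rot: [[-0.994, 0.109, -0.002], [0.109, 0.994, 0.0], [0.002, 0.0, -1.0]]
wrist_force: [-1.1, -0.2, -0.2]
gripper_width: 0.504
gripper_force: 0.0
```

```bash
python3 w.py w4
```

```text
14.3 [ 0.6053 -0.1992  0.2097] 83.74 [ -4.  24.   1.  -0. -68. -93.] [-1.1 -0.2 -0.2] 0.5039283367458738
```

View pics/w4.png

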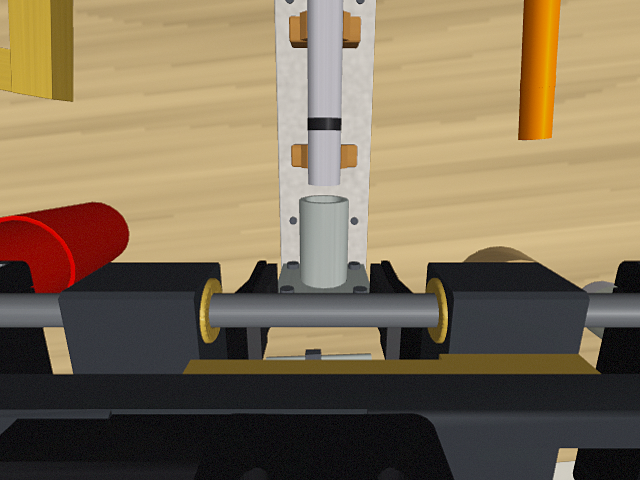

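```bash
python3 - <<'E'
from h import *
i=np.load('pics/w4.npz'); d=i['d']; g=i['p'].max(2).astype(int)
ex=np.array([np.cos(np.radians(-6.35)),np.sin(np.radians(-6.35))])
w=cloud(d,i); 
for c in (322,324,327): 
    dk=[v for v in range(100,150) if g[v,c]<90]; print('band',c,dk[0],dk[-1],ray(c,dk[0]-.5,.069,i)[:2]@ex,ray(c,dk[-1]+.5,.069,i)[:2]@ex)
for v in range(180,220,2): print(v,g[v,324],w[v,324].round(4),(w[v,324,:2]@ex).round(4))
for v in (20,60,100,150,175):
    us=[u for u in range(285,365) if abs(w[v,u,2]-.062)<.012]; c=(us[0]+us[-1])/2; print('axis',v,us[0],us[-1],ray(c,v,.06,i).round(4))
E
```

```text
band 322 118 129 0.5438782618789861 0.5530908294876224
band 324 118 129 0.5438756831104025 0.5530882037859348
band 327 118 129 0.5438718149846052 0.5530842652611985
180 191 [ 0.5757 -0.1954  0.0675] 0.5937
182 190 [ 0.5771 -0.1955  0.069 ] 0.5952
184 191 [ 0.5788 -0.1957  0.0691] 0.5969
186 203 [ 0.5887 -0.1967  0.0115] 0.6069
188 202 [ 0.5907 -0.1969  0.0116] 0.6088
190 200 [ 0.5927 -0.1972  0.0113] 0.6109
192 201 [ 0.5947 -0.1974  0.0113] 0.6129
194 213 [ 0.5967 -0.1976  0.0117] 0.6148
196 166 [ 0.5941 -0.1973  0.0383] 0.6123
198 175 [ 0.5961 -0.1976  0.0376] 0.6143
200 174 [ 0.5977 -0.1977  0.0389] 0.6159
202 140 [ 0.5998 -0.198   0.0379] 0.618
204 171 [ 0.5942 -0.1974  0.0761] 0.6124
206 175 [ 0.5959 -0.1976  0.0761] 0.6141
208 177 [ 0.5976 -0.1978  0.0758] 0.6158
210 176 [ 0.5991 -0.1979  0.0768] 0.6173
212 177 [ 0.6006 -0.1981  0.0777] 0.6188
214 175 [ 0.6025 -0.1983  0.0768] 0.6207
216 177 [ 0.6039 -0.1985  0.0777] 0.6222
218 175 [ 0.6061 -0.1987  0.0758] 0.6244
axis 20 307 342 [ 0.4545 -0.1817  0.06  ]
axis 60 308 341 [ 0.4827 -0.1848  0.06  ]
axis 100 308 341 [ 0.5123 -0.188   0.06  ]
axis 150 308 340 [ 0.5517 -0.1927  0.06  ]
axis 175 308 339 [ 0.5723 -0.1954  0.06  ]
```

play_rows(
  commands="-1 0.11 0 0 0 0;-1 0.11 0 0 0 0;-1 0.11 0 0 0 0;-1 0.11 0 0 0 0;0 0 -0.8 0 0 0;0 0 -1 0 0 0;0 0 -1 0 0 0;0 0 -1 0 0 0;0 0 -1 0 0 0;0 0 -0.6 0 0 0;0 0 -0.38 0 0 0;0 0 0 0 0 0;0 0 0 0 0 0",
)

```text
time_s: 15.65
tcp_pos: [0.4859, -0.1862, 0.0384]
ee_rot: [[-0.994, 0.109, 0.002], [0.109, 0.994, -0.0], [-0.002, -0.0, -1.0]]
wrist_force: [1.1, 0.6, 0.3]
gripper_width: 0.502
gripper_force: 0.0
```

play_rows(
  commands="0 0 0 0 0 0;0 0 0 0 0 0;0 0 0 0 0 0;0 0 0 0 0 0;0 0 0 0 0 0",
  grip=15,
)

```text
time_s: 16.15
tcp_pos: [0.4861, -0.1855, 0.0383]
ee_rot: [[-0.994, 0.109, 0.002], [0.109, 0.994, 0.0], [-0.002, 0.001, -1.0]]
wrist_force: [-0.3, 6.0, 4.4]
gripper_width: 0.313
gripper_force: 30.0
```

play_rows(
  commands="0.17 -0.019 0 0 0 0;0.17 -0.019 0 0 0 0;0.17 -0.019 0 0 0 0;0.17 -0.019 0 0 0 0;0 0 0 0 0 0",
)

```text
time_s: 16.65
tcp_pos: [0.4902, -0.1859, 0.0366]
ee_rot: [[-0.993, 0.112, -0.034], [0.112, 0.994, 0.006], [0.034, 0.002, -0.999]]
wrist_force: [-27.5, 14.3, 27.6]
gripper_width: 0.31
gripper_force: 30.0
```

play_rows(
  commands="0.17 -0.019 0 0 0 0;0.17 -0.019 0 0 0 0;0.17 -0.019 0 0 0 0;0.13 -0.015 0 0 0 0;0 0 0 0 0 0;0 0 0 0 0 0",
)

```text
time_s: 17.25
tcp_pos: [0.5251, -0.1907, 0.037]
ee_rot: [[-0.994, 0.109, -0.0], [0.109, 0.994, -0.0], [0.0, -0.0, -1.0]]
wrist_force: [0.2, 0.8, -2.8]
gripper_width: 0.309
gripper_force: 30.0
```

play_rows(
  commands="0 0 0 0 0 0;0 0 0 0 0 0;0 0 0 0 0 0;0 0 0 0 0 0",
  grip=44,
)

```text
time_s: 17.65
tcp_pos: [0.5254, -0.1906, 0.0377]
ee_rot: [[-0.994, 0.109, 0.001], [0.109, 0.994, -0.0], [-0.001, -0.0, -1.0]]
wrist_force: [0.8, 0.1, 1.0]
gripper_width: 0.491
gripper_force: 0.0
```

play_rows(
  commands="0 0 1 0 0 0;0 0 1 0 0 0;0 0 1 0 0 0;0 0 1 0 0 0;0 0 1 0 0 0;0.6 -0.07 0.8 0 0 0;1 -0.11 0 0 0 0;1 -0.11 0 0 0 0;0 0 0 0 0 0;0 0 0 0 0 0",
)

```text
time_s: 18.65
tcp_pos: [0.6029, -0.1991, 0.2107]
ee_rot: [[-0.994, 0.109, -0.001], [0.109, 0.994, 0.0], [0.001, 0.0, -1.0]]
wrist_force: [-0.7, -0.0, -0.4]
gripper_width: 0.507
gripper_force: 0.0
```

```bash
python3 w.py w5; cat > mm.py <<'E'
import sys
from h import *
i=np.load(f'pics/{sys.argv[1]}.npz'); d=i['d']; g=i['p'].max(2).astype(int)
ex=np.array([np.cos(np.radians(-6.35)),np.sin(np.radians(-6.35))]); w=cloud(d,i)
for c in (322,325,328):
    dk=[v for v in range(20,230) if g[v,c]<90 and abs(w[v,c,2]-.069)<.012]
    b=[ray(c,dk[0]-.5,.069,i)[:2]@ex,ray(c,dk[-1]+.5,.069,i)[:2]@ex]
    m=[v for v in range(120,250) if w[v,c,2]>.0735]
    mm=ray(c,m[0]-.5,.077,i)[:2]@ex
    print(c,'band',dk[0],dk[-1],np.round(b,4),'mouth row',m[0],mm.round(4),'to go mm',(1000*(mm-np.mean(b))).round(1))
cv2.imwrite('pics/c_'+sys.argv[1]+'.png',cv2.resize(i['p'][0:300,230:420],None,fx=2,fy=2,interpolation=cv2.INTER_CUBIC))
E
python3 mm.py w5
```

```text
18.65 [ 0.6029 -0.1991  0.2107] 83.74 [ -4.  24.   1.  -0. -68. -93.] [-0.7 -0.  -0.4] 0.5065372555352596
322 band 40 176 [0.4849 0.5884] mouth row 206 0.6114 to go mm 74.7
325 band 40 176 [0.4849 0.5884] mouth row 206 0.6114 to go mm 74.7
328 band 41 176 [0.4856 0.5884] mouth row 205 0.6105 to go mm 73.5
```

View pics/c_w5.png

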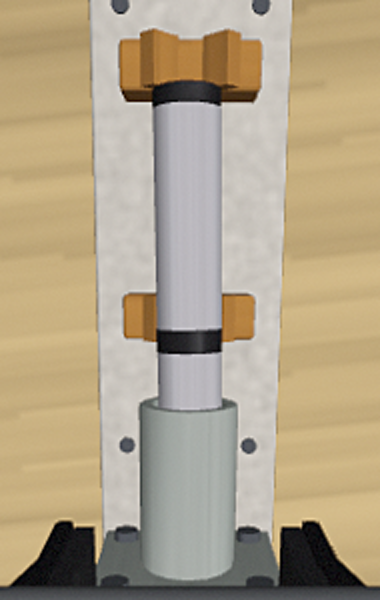

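The nose is about 22 mm into the sleeve. The band is at rows 165–176 (crop 330–352) and the mouth at row 205, leaving about 28 mm to go. I'll regrip further back.

play_rows(
  commands="-0.91 0.1 0 0 0 0;-0.91 0.1 0 0 0 0;-0.91 0.1 0 0 0 0;-0.91 0.11 0 0 0 0;0 0 -0.8 0 0 0;0 0 -1 0 0 0;0 0 -1 0 0 0;0 0 -1 0 0 0;0 0 -1 0 0 0;0 0 -0.6 0 0 0;0 0 -0.38 0 0 0;0 0 0 0 0 0;0 0 0 0 0 0",
)

```text
time_s: 20.0
tcp_pos: [0.4943, -0.187, 0.039]
ee_rot: [[-0.994, 0.109, 0.001], [0.109, 0.994, -0.0], [-0.001, -0.0, -1.0]]
wrist_force: [0.3, -0.5, 0.0]
gripper_width: 0.503
gripper_force: 0.0
```

play_rows(
  commands="0 0 0 0 0 0;0 0 0 0 0 0;0 0 0 0 0 0;0 0 0 0 0 0;0 0 0 0 0 0",
  grip=15,
)

```text
time_s: 20.5
tcp_pos: [0.4942, -0.1869, 0.0386]
ee_rot: [[-0.994, 0.109, 0.001], [0.109, 0.994, -0.0], [-0.001, -0.0, -1.0]]
wrist_force: [-1.2, -0.1, 2.2]
gripper_width: 0.314
gripper_force: 30.0
```

play_rows(
  commands="0 0 0.03 0 0 0;0.1 -0.011 0 0 0 0;0.1 -0.011 0 0 0 0;0.1 -0.011 0 0 0 0;0 0 0 0 0 0",
)

```text
time_s: 21.0
tcp_pos: [0.4948, -0.187, 0.038]
ee_rot: [[-0.994, 0.111, -0.018], [0.111, 0.994, 0.003], [0.018, 0.001, -1.0]]
wrist_force: [-13.3, 6.1, 12.4]
gripper_width: 0.311
gripper_force: 30.0
```

play_rows(
  commands="0 0 0.05 0 0 0;0 0 0.03 0 0 0;0 0 0 0 0 0;0 0 0 0 0 0",
)

```text
time_s: 21.4
tcp_pos: [0.5032, -0.1879, 0.041]
ee_rot: [[-0.994, 0.109, -0.0], [0.109, 0.994, 0.0], [0.0, 0.0, -1.0]]
wrist_force: [-0.5, 0.4, -3.6]
gripper_width: 0.311
gripper_force: 30.0
```

play_rows(
  commands="0.1 -0.011 0 0 0 0;0.1 -0.011 0 0 0 0;0.1 -0.011 0 0 0 0;0.13 -0.015 0 0 0 0;0 0 0 0 0 0;0 0 0 0 0 0",
)

```text
time_s: 22.0
tcp_pos: [0.5158, -0.1893, 0.0413]
ee_rot: [[-0.994, 0.109, -0.0], [0.109, 0.994, 0.0], [0.0, 0.0, -1.0]]
wrist_force: [0.2, -0.1, -1.2]
gripper_width: 0.315
gripper_force: 30.0
```

```bash
python3 w.py w6; python3 - <<'E'
from h import *
p,d,i=cap('side','s6.png'); q,_,j=cap('scene','sc6.png')
a=cv2.resize(p[265:355,290:430],(560,360),interpolation=cv2.INTER_CUBIC); b=cv2.resize(q[200:310,200:290],(240,293),interpolation=cv2.INTER_CUBIC)
cv2.imwrite('pics/v6.png',np.hstack([a,cv2.copyMakeBorder(b,0,67,0,0,0)]))
E
```

```text
22.0 [ 0.5158 -0.1893  0.0413] 83.74 [ -3.  26. -23.  -0. -41. -93.] [ 0.2 -0.1 -1.2] 0.3153891448641124
```

View pics/v6.png

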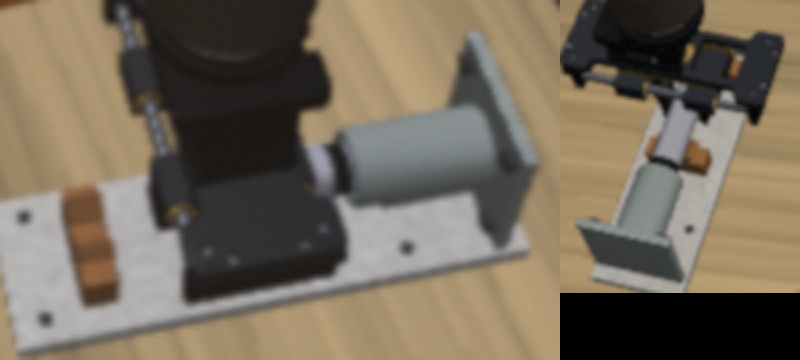

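play_rows(
  commands="0.1 -0.011 0 0 0 0;0.1 -0.011 0 0 0 0;0 0 0 0 0 0;0 0 -0.05 0 0 0;0 0 -0.04 0 0 0;0 0 0 0 0 0;0 0 0 0 0 0",
)

```text
time_s: 22.85
tcp_pos: [0.5222, -0.1899, 0.0398]
ee_rot: [[-0.994, 0.108, 0.001], [0.108, 0.994, -0.0], [-0.001, -0.0, -1.0]]
wrist_force: [-1.7, 2.0, 5.9]
gripper_width: 0.314
gripper_force: 30.0
```

play_rows(
  commands="0 0 0 0 0 0;0 0 0 0 0 0;0 0 0 0 0 0;0 0 0 0 0 0",
  grip=44,
)

```text
time_s: 23.25
tcp_pos: [0.5218, -0.1901, 0.0385]
ee_rot: [[-0.994, 0.109, 0.0], [0.109, 0.994, -0.0], [-0.0, -0.0, -1.0]]
wrist_force: [-0.2, 0.1, -0.9]
gripper_width: 0.488
gripper_force: 0.0
```

play_rows(
  commands="0 0 1 0 0 0;0 0 1 0 0 0;0 0 1 0 0 0;0 0 1 0 0 0;0 0 1 0 0 0;0.8 -0.09 0.7 0 0 0;1 -0.11 0 0 0 0;1 -0.11 0 0 0 0;0 0 0 0 0 0;0 0 0 0 0 0",
)

```text
time_s: 24.25
tcp_pos: [0.6056, -0.1992, 0.2086]
ee_rot: [[-0.994, 0.109, -0.002], [0.109, 0.994, 0.0], [0.002, 0.0, -1.0]]
wrist_force: [0.5, -0.7, -1.2]
gripper_width: 0.504
gripper_force: 0.0
```

```bash
python3 w.py w7; python3 mm.py w7; python3 - <<'E'
from h import *
i=np.load('pics/w7.npz'); g=i['p'].max(2); w=cloud(i['d'],i); ex=np.array([np.cos(np.radians(-6.35)),np.sin(np.radians(-6.35))])
for v in range(176,214): print(v,g[v,325],w[v,325].round(4)[2],(ray(325,v,.069,i)[:2]@ex).round(4),(ray(325,v,.077,i)[:2]@ex).round(4))
E
```

```text
24.25 [ 0.6056 -0.1992  0.2086] 83.73 [ -4.  24.   1.  -0. -67. -93.] [ 0.5 -0.7 -1.2] 0.5044478287282577
322 band 77 202 [0.5139 0.6126] mouth row 203 0.611 to go mm 47.8
325 band 77 202 [0.5139 0.6126] mouth row 203 0.611 to go mm 47.8
328 band 77 202 [0.5139 0.6126] mouth row 203 0.611 to go mm 47.8
176 193 0.0672 0.5904 0.5894
177 193 0.0676 0.5912 0.5902
178 193 0.0671 0.592 0.591
179 192 0.0675 0.5929 0.5918
180 193 0.0675 0.5937 0.5927
181 192 0.0677 0.5945 0.5935
182 194 0.0673 0.5953 0.5943
183 193 0.068 0.5962 0.5951
184 193 0.0681 0.597 0.5959
185 192 0.0666 0.5978 0.5967
186 193 0.0671 0.5987 0.5975
187 192 0.0686 0.5995 0.5983
188 193 0.0666 0.6003 0.5991
189 194 0.0668 0.6012 0.5999
190 193 0.067 0.602 0.6008
191 192 0.0666 0.6028 0.6016
192 192 0.0673 0.6037 0.6024
193 192 0.0669 0.6045 0.6032
194 194 0.0685 0.6054 0.604
195 194 0.0677 0.6062 0.6048
196 208 0.0659 0.607 0.6057
197 126 0.0663 0.6079 0.6065
198 41 0.0687 0.6087 0.6073
199 41 0.0678 0.6096 0.6081
200 44 0.0677 0.6104 0.609
201 37 0.0682 0.6113 0.6098
202 53 0.0715 0.6121 0.6106
203 138 0.0757 0.613 0.6115
204 177 0.0749 0.6138 0.6123
205 176 0.0764 0.6147 0.6131
206 175 0.0768 0.6156 0.614
207 175 0.0766 0.6164 0.6148
208 175 0.0762 0.6173 0.6156
209 175 0.0754 0.6181 0.6165
210 174 0.0752 0.619 0.6173
211 173 0.0764 0.6199 0.6181
212 175 0.0754 0.6207 0.619
213 174 0.0755 0.6216 0.6198
```

View pics/c_w7.png

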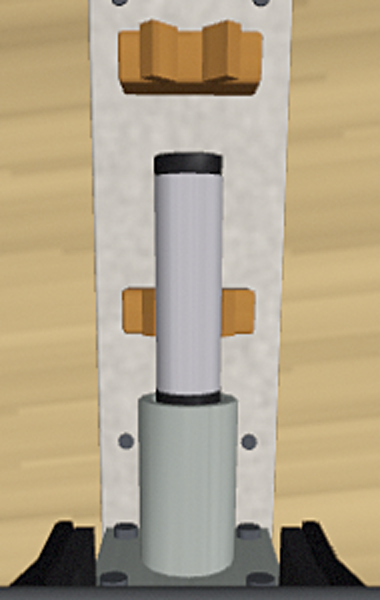

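The band is now part-way in, with crop rows 393–405 still showing. A first estimate is 2 mm too deep, so I'll take one closer look from lower and further ahead.

play_rows(
  commands="0.8 -0.09 -0.5 0 0 0;0.8 -0.09 -0.5 0 0 0;0 0 -0.5 0 0 0;0 0 0 0 0 0;0 0 0 0 0 0;0 0 0 0 0 0",
)

```text
time_s: 24.9
tcp_pos: [0.6537, -0.2048, 0.1664]
ee_rot: [[-0.994, 0.109, 0.002], [0.109, 0.994, -0.001], [-0.002, -0.0, -1.0]]
wrist_force: [0.7, -0.5, -0.4]
gripper_width: 0.505
gripper_force: 0.0
```

```bash
python3 w.py w8; python3 - <<'E'
from h import *
i=np.load('pics/w8.npz'); g=i['p'].max(2); w=cloud(i['d'],i); ex=np.array([np.cos(np.radians(-6.35)),np.sin(np.radians(-6.35))])
print('cam s',(-i['R'].T@i['t'])[:2]@ex,(-i['R'].T@i['t'])[2])
c=325; k=[v for v in range(60,255) if g[v,c]<90]; print(k)
e=[v for v in k if w[v,c,2]<.073]; 
for v in range(min(k[-12:])-4,k[-1]+5): print(v,g[v,c],w[v,c].round(4)[2],(ray(c,v,.0685,i)[:2]@ex).round(4),(ray(c,v,.077,i)[:2]@ex).round(4))
E
```

```text
24.9 [ 0.6537 -0.2048  0.1664] 83.75 [ -4.  30.   5.   0. -65. -92.] [ 0.7 -0.5 -0.4] 0.5047880500368936
cam s 0.6029185880816322 0.3275503167923038
[139, 140, 141, 142, 143]
135 191 0.068 0.6062 0.6061
136 196 0.0667 0.6068 0.6067
137 208 0.0673 0.6075 0.6074
138 113 0.0674 0.6082 0.608
139 32 0.0678 0.6089 0.6087
140 47 0.0669 0.6095 0.6093
141 48 0.0681 0.6102 0.61
142 45 0.0674 0.6109 0.6106
143 25 0.0686 0.6116 0.6113
144 160 0.0754 0.6122 0.6119
145 179 0.0762 0.6129 0.6126
146 178 0.0752 0.6136 0.6132
147 176 0.0768 0.6143 0.6139
```

play_rows(
  commands="-0.88 0.098 0 0 0 0;-0.88 0.098 0 0 0 0;-0.88 0.098 0 0 0 0;-0.88 0.098 0 0 0 0;-0.87 0.098 0 0 0 0;0 0 -0.9 0 0 0;0 0 -1 0 0 0;0 0 -1 0 0 0;0 0 -0.8 0 0 0;0 0 -0.5 0 0 0;0 0 0 0 0 0;0 0 0 0 0 0",
)

```text
time_s: 26.15
tcp_pos: [0.5228, -0.1902, 0.0398]
ee_rot: [[-0.994, 0.109, 0.002], [0.109, 0.994, -0.0], [-0.002, -0.0, -1.0]]
wrist_force: [-0.8, 0.4, 0.5]
gripper_width: 0.508
gripper_force: 0.0
```

play_rows(
  commands="0 0 0 0 0 0;0 0 0 0 0 0;0 0 0 0 0 0;0 0 0 0 0 0;0 0 0 0 0 0",
  grip=15,
)

```text
time_s: 26.65
tcp_pos: [0.5225, -0.19, 0.0393]
ee_rot: [[-0.994, 0.109, 0.001], [0.109, 0.994, -0.0], [-0.001, -0.0, -1.0]]
wrist_force: [-1.7, 1.0, 3.2]
gripper_width: 0.314
gripper_force: 30.0
```

play_rows(
  commands="0 0 0.05 0 0 0;0 0 0.03 0 0 0;0 0 0 0 0 0;-0.05 0.006 0 0 0 0;0 0 0 0 0 0;0 0 0 0 0 0;0 0 0 0 0 0",
)

```text
time_s: 27.35
tcp_pos: [0.52, -0.1898, 0.0408]
ee_rot: [[-0.994, 0.109, -0.001], [0.109, 0.994, 0.0], [0.001, 0.0, -1.0]]
wrist_force: [-0.1, 0.1, -1.7]
gripper_width: 0.314
gripper_force: 30.0
```

play_rows(
  commands="0 0 -0.04 0 0 0;0 0 -0.02 0 0 0;0 0 0 0 0 0;0 0 0 0 0 0",
)

```text
time_s: 27.75
tcp_pos: [0.5204, -0.1897, 0.0395]
ee_rot: [[-0.994, 0.109, -0.0], [0.109, 0.994, 0.0], [0.0, 0.0, -1.0]]
wrist_force: [-2.0, 1.5, 1.9]
gripper_width: 0.31
gripper_force: 30.0
```

play_rows(
  commands="0 0 0 0 0 0;0 0 0 0 0 0;0 0 0 0 0 0;0 0 0 0 0 0",
  grip=44,
)

```text
time_s: 28.15
tcp_pos: [0.5209, -0.1899, 0.0393]
ee_rot: [[-0.994, 0.109, 0.001], [0.109, 0.994, -0.0], [-0.001, -0.0, -1.0]]
wrist_force: [-1.2, -0.7, 0.1]
gripper_width: 0.491
gripper_force: 0.0
```

play_rows(
  commands="0 0 1 0 0 0;0 0 1 0 0 0;0 0 1 0 0 0;0 0 1 0 0 0;0 0 0.3 0 0 0;0.88 -0.098 0 0 0 0;0.88 -0.098 0 0 0 0;0.88 -0.098 0 0 0 0;0.88 -0.098 0 0 0 0;0.88 -0.098 0 0 0 0;0 0 0 0 0 0;0 0 0 0 0 0;0 0 0 0 0 0",
)

```text
time_s: 29.45
tcp_pos: [0.6516, -0.2044, 0.1676]
ee_rot: [[-0.994, 0.109, -0.002], [0.109, 0.994, 0.0], [0.002, 0.0, -1.0]]
wrist_force: [-0.3, -0.3, -1.2]
gripper_width: 0.504
gripper_force: 0.0
```

```bash
python3 w.py w9; python3 - <<'E'
from h import *
i=np.load('pics/w9.npz'); g=i['p'].max(2); w=cloud(i['d'],i); ex=np.array([np.cos(np.radians(-6.35)),np.sin(np.radians(-6.35))])
c=325; k=[v for v in range(60,255) if g[v,c]<90]; print(k)
for v in range(min(k[-12:])-3,k[-1]+4): print(v,g[v,c],w[v,c].round(4)[2],(ray(c,v,.0685,i)[:2]@ex).round(4),(ray(c,v,.077,i)[:2]@ex).round(4))
p,d,j=cap('scene','sc9.png')
cv2.imwrite('pics/v9.png',np.hstack([i['p'][60:260,230:420],cv2.resize(p[180:400,180:580],(550,200*1),interpolation=cv2.INTER_AREA)]))
E
```

```text
29.45 [ 0.6516 -0.2044  0.1676] 83.73 [ -4.  30.   5.  -0. -65. -92.] [-0.3 -0.3 -1.2] 0.5040577076883153
[139, 140, 141, 142, 143, 144, 145, 146, 147]
136 193 0.066 0.6043 0.6042
137 202 0.0669 0.6049 0.6048
138 155 0.0664 0.6056 0.6055
139 68 0.0697 0.6063 0.6061
140 43 0.0682 0.607 0.6068
141 46 0.068 0.6077 0.6074
142 49 0.0682 0.6083 0.6081
143 45 0.0685 0.609 0.6088
144 53 0.0682 0.6097 0.6094
145 50 0.0673 0.6104 0.6101
146 43 0.0678 0.6111 0.6107
147 50 0.0676 0.6117 0.6114
148 171 0.0754 0.6124 0.6121
149 180 0.0749 0.6131 0.6127
150 176 0.0751 0.6138 0.6134
```

View pics/v9.png

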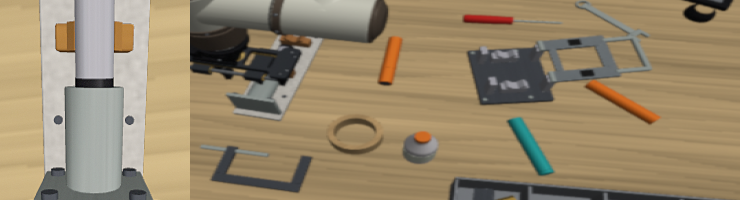

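The band straddles the sleeve's edge, with about 5.7 of its 10 mm showing (rows 138–147). The lid lies open, the bystanders are in place and the gripper is clear.

```bash
python3 -c "
from station import r
print(r.finish_job())"
```

```text
the job is handed in; nothing more can be done
None
```

The job is handed in at about 29.5 s: the jig's lid lies open and the tube is in the sleeve with its edge within about 1 mm of the middle of the black band, the gripper clear and the other things on the bench not disturbed.

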